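Unlock the organizer's press-turn lid and lay it on the perfume tray

ROBOT

A 6-joint arm with a two-finger parallel gripper is mounted at the origin on the work surface. World frame = base frame: x ahead of the robot, y to its left, z up, the work surface at z = 0. Lengths are in m, angles in rad, forces in N, time in s.
With the tool pointing down it reaches from about 0.35 to 0.875 m from the base axis. Payload 15.5 kg.
Tool frame: the origin (TCP) lies at the very end of the fingers, on their centre line; the grasp point (between the pads) lies 19 mm behind it; z points along the fingers, y is the line along which they close (so a half turn about z gives the same grasp; the last joint's range is limited). The gripper opens to 85 mm and grips with 20 to 120 N. Pads are 22 mm wide; open, the fingers measure 114 mm over their backs; the gripper's body (76 mm by 85 mm) begins 54 mm behind the grasp point. The pads swing forward as they close: fully open they stand 13 mm farther back than shut.
Start: joints at [1.19, 0.494, 1.345, -0, 1.302, -0.096], TCP at [0.176, 0.6, 0.231] pointing down, gripper open.
Joint ranges: [-2.91, 2.91], [-0.82, 2.16], [0.22, 2.67], [-1.22, 4.37], [0.12, 2.79], [-3.08, 3.08]. Speed limits (rad/s): [1.89, 1.89, 2.57, 3.01, 3.01, 3.01].

INTERFACE

Orientations are given as a unit quaternion [x, y, z, w].
In Python, from workcell import arm gives the robot as it stands.
- The arm moves only by the tool servo_tool, never from a script. Its argument "rows" is one flat list of numbers, 7 for each row, row after row: the opening, from -1 (shut) to 1 (fully open), then the shift along the tool's x, y, z as a fraction of full scale, then the turn, a rotation vector about the tool's x, y, z as a fraction of full scale. In form: [claw, tx, ty, tz, rx, ry, rz, claw, tx, ty, tz, rx, ry, rz, ...]. A call has 1 to 5 rows; each row is the pose to reach, as a shift and turn from the pose commanded when the call began, along the tool's axes at that moment; what a row does not reach only later rows make up. Full scale, the value 1, is 0.5 m for a shift and 0.5 rad for a turn. A row lasts 1/12 s, in which the tool goes at most 41.7 mm and 7.16 degrees, less where a joint would pass 70% of its speed; a pose out of reach is approached as far as the arm can. A call with a number of a shift or a turn outside -1 to 1 is refused whole. A call with a gripper value outside its range is refused whole. The fingers move at their own pace and stop on an object; "newtons" is the grip in N (left out, the last holds). Time passes only in rows, so rows that repeat a pose let the fingers close. It gives the time, the measured TCP pose, the force, the opening and the grip force at its end, in the units of the state.
- arm.sense(): the state, without advancing time (a new reading comes with each control period).
- arm.get_image(name): name is "scene" or "top" or "wrist"; returns a dict with "image" (384x512x3 uint8, red, green, blue), "range_z" (384x512 float32, m along the optical axis (not along the pixel's ray), 0 where there is no reading), "fov_y" (degrees; the focal length in pixels is half the picture's height over the tangent of half this angle, whatever the lens; pixels are square), "cx", "cy" (the principal point, pixels), "origin" and "orientation" of the camera in the world. Camera axes: x right, y up, looking along -z (the intrinsics and any distortion apply to the point x, -y, -z); pixel columns grow to the right and rows downward; lengths in m; the calibration is good to about 2 mm. A picture is of the moment at which its call begins.
- arm.hand_in(): hands the job in; it is judged then, once.
Trained networks look in the newest picture that a camera, given by its name, has taken for a name from the list of things; names that differ only in an ending like _2 or _b are one class to them, and where a whole thing is asked for, a point or a joint stands for the part that bears it (a point fixed in the world has none). Each returns a list of dicts, best first, with "score" (0 to 1); they miss things now and then, are a little off and sometimes report something else, mostly with a low value. They report only what shows in the picture. A call takes as long as a camera call. They do not tell look-alikes from the thing itself.
- arm.masks_of(camera, label): "pixels" (384x512 bool, what is visible of it) and "position" ([row, column] in pixels, amid what is visible of it).
- arm.place_of(camera, label): "position" ([row, column] in pixels: a listed point, or the origin of a listed thing).
The state is a dict: "time_s": time; "qpos": joint angles; "qd": joint speeds; "tau": joint torques, N m; "position": TCP position; "ee_rot": TCP orientation; "force": force on the tool from outside, world axes, zero at the start; "torque": the same for the moment, N m; "gripper_width": finger opening in m; "gripper_force": force on a finger pad.
Only numpy, scipy, OpenCV 4.12 (cv2) and the standard library are available. Lean on these libraries where they do the work, as an engineer would, in place of code of your own. Each camera call takes 0.05 s, during which the arm holds its last target. There are 200 camera calls.

TASK

The lid on top of the frosted cosmetic organizer is locked: press its bar knob down against the spring, turn it counter-clockwise (seen from above) as far as it goes, and let it spring back up so that it stays in the open position. Then lift the lid off and lay it down gently, right way up and flat inside the rim of the round glass tray, with the knob still in the open position, and let go. Leave the hairbrush, the tin and the nail file where they are.

Things in the scene. Friction and masses are not known exactly. Their poses are not given: they have to be found in the camera images.
- organizer: Frosted cosmetic organizer, fixed, 150 x 150 mm: two closed drawer tiers, 90 mm high, then a 118 x 118 mm open box tier whose rim is 150 mm high. Origin: centre of its underside; z up; small drawer knobs on its -x side. Yaw within 0.5 rad of zero, left or right of the middle.
- lid: Frosted square lift-off lid, 130 x 130 mm, 360 g with knob; 32 mm deep skirt round the organizer's top box, 3 mm clearance: lift over 32 mm to clear. Origin: centre of the skirt's lower edge (118 mm up at the start); z up; x, y as the organizer's. Deck top at +38 mm, 72 mm wide collar to +50 mm. Locked, a latch inside holds it down; nothing reaches below the skirt.
- knob_grip (a point): Point on the knob's axis at grip height, 84 mm above the lid's origin when up. The knob is an upright black bar 64 mm long, 18 wide, 28 high, from 18 mm below this point to 10 mm above it, on a stem 16 mm above the collar. Grip it across the 18 mm. The point turns with the knob: y along the bar (to the end with an inlaid metal line), x across.
- knob (a joint): Turn of the knob, rad, growing counter-clockwise from above: 0 locked (bar along the lid's y, metal line at the short raised mark), 1.05 stop at open (line at the long mark). Knob up: an inner stop blocks it after 0.06 (0.2 if forced). Pressed 6 mm or more it turns freely (0.02 N m). From about 0.93 on it can spring up and then stays open.
- knob_press (a joint): How far the knob is pressed down, m: 0 up, 0.009 fully down. Spring: 5 N at the top, 9.5 N fully down. Let go at either end of its turn, it springs up.
- tray: Round smoky grey-green glass tray, fixed, 244 mm across, inner floor 230 mm across and 6 mm above the surface, rim 16 mm high. Empty. Origin: centre of its underside. It stands on the other side from the organizer.
- hairbrush: Black hairbrush, 200 mm long, lying beyond the work; bystander. Origin: under its middle.
- tin: Closed aluminium travel tin with twist cap, 68 mm across, 84 mm high, upright near the robot; bystander. Origin: centre of its underside.
- nail_file: Wooden nail file, 170 x 18 x 4 mm, lying between organizer and tray; bystander. Origin: centre of its underside.
There are look-alikes about, which are no part of the job. Leave any orange look-alike of the lid alone.

How it is judged:
By the outcome, as a careful person would: the job done as asked, in the order asked, and still so for the second after the job is handed in, with the robot touching nothing.
It also fails if it takes over 48 s, if anything falls off the work surface, if the arm or the gripper's body presses on something with over 40 N, if the wrist force passes 120 N, or if a joint passes its speed limit or range.

## Working session

There is one attempt and no reset: what is moved stays moved. The work goes in short steps, Python scripts to look and compute and a tool call to move; the robot and the scene stay as the last step left them, time stands still between calls to the robot, and variables do not carry over. Pictures are saved under pics/ and viewed, at most 10 in all, crops included, and the job is handed in when it is done.

Besides the shell and the picture viewer there is one more tool, called by a JSON object that holds its "fn" and its "kwargs", one argument or row to a line. servo_tool: Moves the arm, as the interface text tells. Shift numbers are shares of 0.5 m and turn numbers shares of 0.5 rad, none past 1 either way. Its arguments: {"type":"object","properties":{"rows":{"type":"array","items":{"type":"number"}},"newtons":{"type":"number"}},"required":["rows"]}

```bash
mkdir -p pics; ls; cat > h.py <<'E'
import numpy as np, cv2
from scipy.spatial.transform import Rotation as R
from workcell import arm
def K(d):
    f=d["image"].shape[0]/2/np.tan(np.radians(d["fov_y"])/2); return f,d["cx"],d["cy"]
def cloud(d):
    f,cx,cy=K(d); z=d["range_z"]; v,u=np.mgrid[:z.shape[0],:z.shape[1]]
    p=np.stack([(u-cx)/f*z,-(v-cy)/f*z,-z],-1)
    return p@R.from_quat(d["orientation"]).as_matrix().T+np.array(d["origin"])
def ray(d,rc,h):  # pixel at world height h
    f,cx,cy=K(d); m=R.from_quat(d["orientation"]).as_matrix()
    r=m@np.array([(rc[1]-cx)/f,-(rc[0]-cy)/f,-1]); o=np.array(d["origin"]); return o+r*(h-o[2])/r[2]
def proj(d,p):
    f,cx,cy=K(d); m=R.from_quat(d["orientation"]).as_matrix()
    q=m.T@(np.array(p)-np.array(d["origin"])); return [cy-f*q[1]/-q[2], cx+f*q[0]/-q[2]]
def save(d,n): cv2.imwrite("pics/"+n,cv2.cvtColor(d["image"],cv2.COLOR_RGB2BGR))
E
python3 - <<'E'
from h import *
print(arm.sense())
for c in ("scene","top"):
    d=arm.get_image(c); save(d,c+"0.png"); np.save(c+"0.npy",d,allow_pickle=True)
    print(c,{k:d[k] for k in d if k not in("image","range_z")})
    P=cloud(d)
    for n in ("organizer","lid","knob_grip","tray","tin","nail_file","hairbrush"):
        for r in arm.masks_of(c,n)[:3]:
            m=r["pixels"]; q=P[m&(d["range_z"]>0)]
            print(n,round(r["score"],2),np.round(r["position"]),m.sum(),np.round(np.median(q,0),3) if len(q) else None)
        print("  place",[(round(r["score"],2),np.round(r["position"],1)) for r in arm.place_of(c,n)[:3]])
E
```

```text
pics
{'time_s': 0.0, 'qpos': array([ 1.18947887e+00,  4.94143548e-01,  1.34613015e+00, -2.03592986e-05,
        1.30251174e+00, -9.55126039e-02]), 'qd': array([-0.00130902,  0.00114322,  0.00075394,  0.00107218, -0.00130368,
        0.00132986]), 'tau': array([ 3.77255137e-04, -8.82154441e+01, -3.83861160e+01, -2.95449236e-04,
        1.03281217e-02,  2.37241096e-05]), 'position': array([0.17608126, 0.59930538, 0.23072524]), 'ee_rot': array([ 1.42413848e-01,  9.89807022e-01, -5.81841904e-04, -1.31309817e-04]), 'force': array([0.75110749, 0.49368822, 0.15329502]), 'torque': array([-0.02021958,  0.05854603, -0.02986249]), 'gripper_force': 0.0, 'gripper_width': 0.08536677871351163}
scene {'fov_y': 44.719562080374544, 'cx': 249.46632323860524, 'cy': 197.91421819676353, 'origin': array([1.13702834, 0.21873586, 1.13043371]), 'orientation': array([0.15651883, 0.23119155, 0.78759951, 0.54930805])}
organizer 0.83 [192. 187.] 2006 [ 0.555 -0.174  0.074]
organizer 0.74 [143. 175.] 294 [ 0.505 -0.223  0.209]
  place [(0.82, array([189.7, 185.4]))]
lid 0.91 [127. 214.] 1602 [ 0.285 -0.216  0.041]
[... 1106 characters left out ...]
.224  0.157]
  place [(0.8, array([201.7, 347.6])), (0.62, array([288.2, 344.4]))]
knob_grip 0.82 [201. 354.] 259 [ 0.5   -0.226  0.212]
knob_grip 0.51 [290. 346.] 196 [ 0.273 -0.228  0.094]
  place [(0.75, array([201.1, 351.9])), (0.51, array([293.6, 347.9]))]
tray 0.97 [189. 183.] 5769 [0.552 0.222 0.007]
tray 0.26 [200. 347.] 2762 [ 0.498 -0.223  0.157]
  place [(0.88, array([188.7, 185.6]))]
tin 0.6 [242. 262.] 504 [ 0.401 -0.005  0.084]
  place [(0.78, array([241.9, 264.6]))]
nail_file 0.76 [172. 263.] 370 [ 0.598 -0.001  0.004]
  place [(0.68, array([170.2, 263.9]))]
hairbrush 0.67 [110. 237.] 931 [0.777 0.065 0.018]
  place [(0.8, array([110.3, 247.1])), (0.68, array([187.6, 182.9]))]
```

```bash
python3 - <<'E'
from h import *
for c in ("top","scene"):
    d=np.load(c+"0.npy",allow_pickle=True).item(); P=cloud(d); z=P[...,2]
    near=(abs(P[...,0]-.5)<.12)&(abs(P[...,1]+.22)<.12)
    for nm,a,b in (("deck",.148,.175),("knob",.200,.225)):
        q=P[near&(z>a)&(z<b)]; r=cv2.minAreaRect((q[:,:2]*1000).astype(np.float32)); print(c,nm,len(q),np.round(q.mean(0),4),np.round(np.median(q[:,2]),4),r)
        if nm=="knob":
            w,v=np.linalg.eigh(np.cov(q[:,:2].T)); print(" axis",np.degrees(np.arctan2(v[1,1],v[0,1])))
    q=P[(abs(P[...,0]-.55)<.16)&(abs(P[...,1]-.223)<.16)&(z>.011)&(z<.025)][:,:2]
    print("tray",len(q),cv2.minEnclosingCircle((q*1000).astype(np.float32)),cv2.fitEllipse(cv2.convexHull((q*1000).astype(np.float32))))
    nz=P[(abs(P[...,0]-.6)<.1)&(abs(P[...,1])<.05)&(z>-.01)&(z<.03)]; print("surf",np.median(nz[:,2]))
d=np.load("top0.npy",allow_pickle=True).item()
a=cv2.resize(d["image"][150:340,130:410],None,fx=2.8,fy=2.8,interpolation=cv2.INTER_CUBIC); cv2.imwrite("pics/a.png",a[...,::-1])
E
```

```text
top deck 2402 [ 0.5005 -0.2257  0.1583] 0.157 ((502.0036315917969, -227.496337890625), (130.68406677246094, 131.3932647705078), 75.13993835449219)
top knob 210 [ 0.5012 -0.2265  0.212 ] 0.2121 ((501.74334716796875, -226.88345336914062), (63.076541900634766, 18.605710983276367), 76.30799865722656)
 axis 75.60941327792649
tray 720 ((536.5040893554688, 218.88864135742188), 137.78219604492188) ((549.6676635742188, 219.17303466796875), (242.04052734375, 254.68588256835938), 130.2385711669922)
surf 0.0007664955702662013
scene deck 1794 [ 0.5093 -0.219   0.1591] 0.1577 ((498.77838134765625, -225.81680297851562), (133.84848022460938, 134.75643920898438), 75.79696655273438)
scene knob 203 [ 0.5021 -0.2234  0.211 ] 0.2123 ((499.81048583984375, -224.93704223632812), (64.44794464111328, 20.055870056152344), 76.03511047363281)
 axis 75.91225562255498
tray 861 ((548.8009643554688, 222.47398376464844), 122.5306396484375) ((548.9584350585938, 222.08689880371094), (242.25950622558594, 243.64817810058594), 75.702392578125)
surf 0.0016483406040026516
```

View pics/a.png

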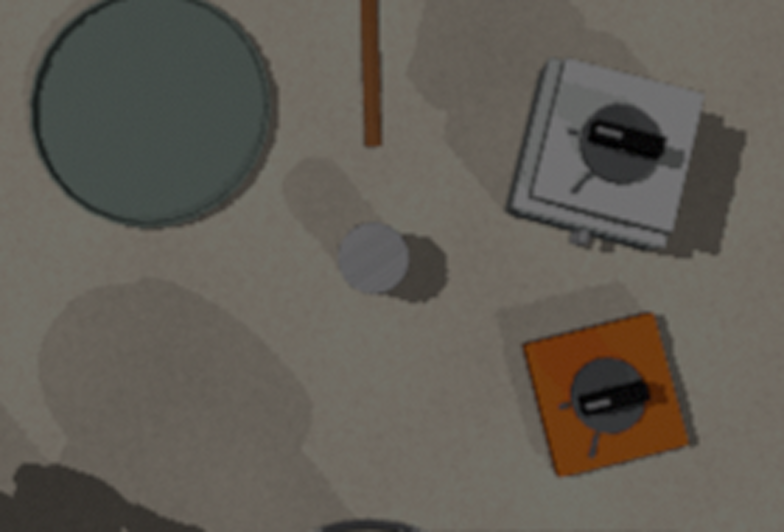

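View pics/scene0.png

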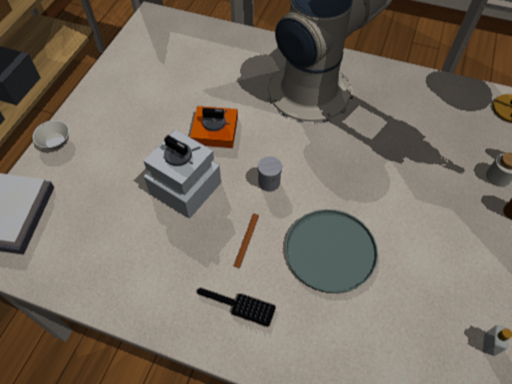

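Top view: the frosted lid shows at crop (620,140), with the metal line at its left (+y) end beside the short mark. The orange decoy is at (605,395), the tray at (150,110) and the tin at (373,258). The scene view agrees with this. Fitted sizes match the spec: 131 mm deck, 63x18 bar, 243 mm tray.

```bash
cat > go.py <<'E'
import sys
from h import *
# go.py x y z yangle(tool y angle, world) -> fractions for one row
t=np.array([float(a) for a in sys.argv[1:5]]); s=arm.sense()
r=R.from_quat(s["ee_rot"]); m=r.as_matrix()
c,n=np.cos(t[3]),np.sin(t[3]); T=np.array([[n,c,0],[-c,n,0],[0,0,-1]])
sh=m.T@(t[:3]-s["position"]); rv=R.from_matrix(m.T@T).as_rotvec()
print("t",round(s["time_s"],2),"pos",np.round(s["position"],4),"yang",round(np.arctan2(m[1,1],m[0,1]),4),"F",np.round(s["force"],1),"w",round(s["gripper_width"],4),"gf",round(s["gripper_force"],1))
print("shift frac",np.round(sh/.5,4),"turn frac",np.round(rv/.5,4),"len mm",round(np.linalg.norm(sh)*1000,1))
E
```

{"fn": "servo_tool", "kwargs": {
  "rows": [1,-0.75,-0.61,-0.12,0,0,1,1,-0.75,-0.61,-0.12,0,0,1,1,-0.75,-0.61,-0.12,0,0,1,1,-0.75,-0.61,-0.12,0,0,1,1,-0.75,-0.61,-0.12,0,0,1]
}}

```text
time_s: 1.92
position: [0.2939, 0.4276, 0.2572]
ee_rot: [0.387, 0.922, 0.0, 0.0]
force: [1.5, -0.0, 0.5]
gripper_width: 0.0857
gripper_force: 0.0
```

```bash
python3 go.py 0.45 0.0 0.29 -0.248
```

```text
Traceback (most recent call last):
  File "go.py", line 7, in <module>
    sh=m.T@(t[:3]-s["position"]); rv=R.from_matrix(m.T@T).as_rotvec()
                                     ~~~~~~~~~~~~~^^^^^^^
  File "scipy/spatial/transform/_rotation.pyx", line 1143, in scipy.spatial.transform._rotation.Rotation.from_matrix
ValueError: Non-positive determinant (left-handed or null coordinate frame) in rotation matrix 0: [[-5.19902207e-01 -8.54225787e-01  2.13647872e-05]
 [-8.54225767e-01  5.19902189e-01 -2.28621407e-04]
 [-1.84186701e-04  1.37111126e-04  9.99999974e-01]].
```

```bash
sed -i 's/\[\[n,c,0\],\[-c,n,0\]/[[-n,c,0],[c,n,0]/' go.py; python3 go.py 0.47 -0.05 0.29 -0.248
```

```text
t 1.92 pos [0.2939 0.4276 0.2572] yang 0.7761 F [ 1.5 -0.   0.5] w 0.0857 gf 0.0
shift frac [-0.9285 -0.4178 -0.0656] turn frac [ 4.0000e-04 -2.0000e-04  2.0481e+00] len mm 510.1
```

{"fn": "servo_tool", "kwargs": {
  "rows": [1,-0.93,-0.42,-0.07,0,0,1,1,-0.93,-0.42,-0.07,0,0,1,1,-0.93,-0.42,-0.07,0,0,1,1,-0.93,-0.42,-0.07,0,0,1,1,-0.93,-0.42,-0.07,0,0,1]
}}

```text
time_s: 2.33
position: [0.3669, 0.233, 0.2715]
ee_rot: [0.603, 0.798, 0.0, 0.0]
force: [1.2, -0.2, 0.4]
gripper_width: 0.0852
gripper_force: 0.0
```

```bash
python3 go.py 0.501 -0.2262 0.29 -0.248
```

```text
t 2.33 pos [0.3669 0.233  0.2715] yang 0.2758 F [ 1.2 -0.2  0.4] w 0.0852 gf 0.0
shift frac [-0.9567  0.008  -0.037 ] turn frac [ 1.2000e-03 -5.0000e-04  1.0477e+00] len mm 478.7
```

{"fn": "servo_tool", "kwargs": {
  "rows": [1,-0.96,0.01,-0.04,0,0,1,1,-0.96,0.01,-0.04,0,0,1,1,-0.96,0.01,-0.04,0,0,1,1,-0.96,0.01,-0.04,0,0,1,1,-0.96,0.01,-0.04,0,0,1]
}}

```text
time_s: 2.75
position: [0.4274, 0.0336, 0.2803]
ee_rot: [0.782, 0.624, 0.0, 0.0]
force: [0.9, 0.5, 0.1]
gripper_width: 0.0856
gripper_force: 0.0
```

```bash
python3 go.py 0.501 -0.2262 0.29 -0.248
```

```text
t 2.75 pos [0.4274 0.0336 0.2803] yang -0.2242 F [0.9 0.5 0.1] w 0.0856 gf 0.0
shift frac [-0.4739  0.259  -0.0194] turn frac [ 0.0014 -0.0003  0.0477] len mm 270.2
```

{"fn": "servo_tool", "kwargs": {
  "rows": [1,-0.474,0.259,-0.02,0,0,0.048,1,-0.474,0.259,-0.02,0,0,0.048,1,-0.474,0.259,-0.02,0,0,0.048,1,-0.474,0.259,-0.02,0,0,0.048,1,-0.474,0.259,-0.02,0,0,0.048]
}}

```text
time_s: 3.17
position: [0.4859, -0.1664, 0.2878]
ee_rot: [0.786, 0.618, 0.0, 0.0]
force: [1.5, 0.3, 0.1]
gripper_width: 0.0851
gripper_force: 0.0
```

```bash
python3 go.py 0.501 -0.2262 0.29 -0.248
```

```text
t 3.17 pos [ 0.4859 -0.1664  0.2878] yang -0.2394 F [1.5 0.3 0.1] w 0.0851 gf 0.0
shift frac [-0.109   0.0577 -0.0043] turn frac [0.0008 0.     0.0172] len mm 61.7
```

{"fn": "servo_tool", "kwargs": {
  "rows": [1,-0.109,0.058,-0.004,0,0,0.017,1,-0.109,0.058,-0.004,0,0,0.017,1,-0.109,0.058,-0.004,0,0,0.017,1,-0.109,0.058,-0.004,0,0,0.017]
}}

```text
time_s: 3.5
position: [0.501, -0.2248, 0.2893]
ee_rot: [0.79, 0.614, -0.0, -0.0]
force: [0.2, -0.6, -0.1]
gripper_width: 0.0855
gripper_force: 0.0
```

```bash
python3 - <<'E'
from h import *
d=arm.get_image("wrist"); save(d,"w1.png"); P=cloud(d); z=P[...,2]
print(d["origin"],d["fov_y"])
near=(abs(P[...,0]-.5)<.12)&(abs(P[...,1]+.226)<.12)
for a,b in ((.148,.175),(.2,.225)):
    q=P[near&(z>a)&(z<b)]
    if len(q)>50:
        w,v=np.linalg.eigh(np.cov(q[:,:2].T)); print(len(q),np.round(q.mean(0),4),cv2.minAreaRect((q[:,:2]*1000).astype(np.float32)),np.arctan2(v[1,1],v[0,1])-np.pi/2, np.median(q[:,2]))
E
python3 go.py 0.501 -0.2262 0.183 -0.248
```

```text
[ 0.51889603 -0.14995386  0.43205888] 59.800231969879924
19732 [ 0.501  -0.2183  0.1585] ((498.8475341796875, -225.8460235595703), (130.1263427734375, 130.54443359375), 75.35374450683594) 1.3190629826640365 0.15635898917232977
2244 [ 0.4996 -0.2232  0.2119] ((499.1093444824219, -225.65158081054688), (64.17000579833984, 17.624990463256836), 75.22649383544922) -0.25810983150361877 0.21208136103510034
t 3.55 pos [ 0.5008 -0.2237  0.2893] yang -0.2482 F [ 0.3  0.1 -0.7] w 0.0852 gf 0.0
shift frac [-0.0047  0.0018  0.2126] turn frac [-0.0013 -0.0007 -0.0003] len mm 106.4
```

View pics/w1.png

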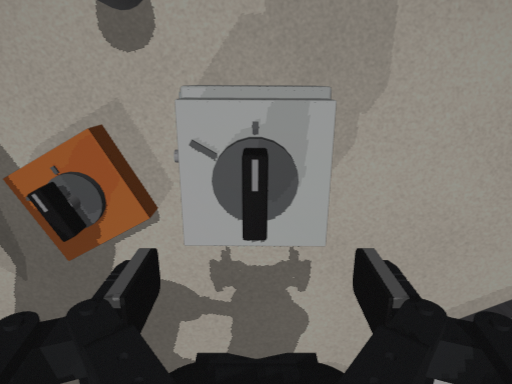

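Wrist view: the bar is centred at about (195,255), midway between the fingers. The metal line is at the short mark (255,128), and the long mark is at (203,150). I'm descending onto the bar now.

{"fn": "servo_tool", "kwargs": {
  "rows": [1,-0.004,0,0.07,0,0,0.014,1,-0.004,0,0.14,0,0,0.014,1,-0.004,0,0.19,0,0,0.014,1,-0.004,0,0.212,0,0,0.014,1,-0.004,0,0.212,0,0,0.014]
}}

```text
time_s: 3.97
position: [0.4991, -0.2237, 0.1813]
ee_rot: [0.791, 0.612, -0.001, -0.002]
force: [-0.5, 0.1, 0.6]
gripper_width: 0.0855
gripper_force: 0.0
```

{"fn": "servo_tool", "kwargs": {
  "rows": [-1,0,0,0,0,0,0,-1,0,0,0,0,0,0,-1,0,0,0,0,0,0,-1,0,0,0,0,0,0,-1,0,0,0,0,0,0],
  "newtons": 50
}}

```text
time_s: 4.38
position: [0.5009, -0.226, 0.1843]
ee_rot: [0.791, 0.612, 0.0, 0.001]
force: [-0.1, 0.5, -0.1]
gripper_width: 0.0254
gripper_force: 0.0
```

```bash
python3 go.py 0.5 -0.226 0.175 -0.255
```

```text
t 4.38 pos [ 0.5009 -0.226   0.1843] yang -0.2544 F [-0.1  0.5 -0.1] w 0.0254 gf 0.0
shift frac [-0.0005 -0.0018  0.0187] turn frac [0.0025 0.0007 0.0011] len mm 9.4
```

Still closing; one more call.

{"fn": "servo_tool", "kwargs": {
  "rows": [-1,0,0,0,0,0,0,-1,0,0,0,0,0,0,-1,0,0,0,0,0,0,-1,0,0,0,0,0,0]
}}

```text
time_s: 4.72
position: [0.5008, -0.226, 0.1838]
ee_rot: [0.791, 0.612, 0.0, 0.0]
force: [0.1, 0.2, 4.8]
gripper_width: 0.0171
gripper_force: 53.9
```

{"fn": "servo_tool", "kwargs": {
  "rows": [-1,0,0,0.004,0,0,0,-1,0,0,0.008,0,0,0,-1,0,0,0.012,0,0,0,-1,0,0,0.016,0,0,0,-1,0,0,0.016,0,0,0]
}}

```text
time_s: 5.13
position: [0.5008, -0.226, 0.1756]
ee_rot: [0.791, 0.612, 0.0, 0.0]
force: [-1.0, 0.5, 8.9]
gripper_width: 0.017
gripper_force: 54.4
```

{"fn": "servo_tool", "kwargs": {
  "rows": [-1,0,0,0,0,0,-0.2,-1,0,0,0,0,0,-0.4,-1,0,0,0,0,0,-0.6,-1,0,0,0,0,0,-0.8,-1,0,0,0,0,0,-1]
}}

```text
time_s: 5.55
position: [0.5007, -0.226, 0.1759]
ee_rot: [0.613, 0.79, -0.0, 0.0]
force: [-2.0, 0.9, 9.0]
gripper_width: 0.0171
gripper_force: 54.5
```

```bash
python3 go.py 0.5008 -0.226 0.1756 0.8; python3 -c "
from h import *; print(arm.sense()['torque'])"
```

```text
t 5.55 pos [ 0.5007 -0.226   0.1759] yang 0.2504 F [-2.   0.9  9. ] w 0.0171 gf 54.5
shift frac [-0.0001  0.0003  0.0005] turn frac [ 1.0000e-04  6.0000e-04 -1.0992e+00] len mm 0.3
[ 1.93236630e-01  3.86068768e-01 -5.63304216e-05]
```

{"fn": "servo_tool", "kwargs": {
  "rows": [-1,0,0,0,0,0,-0.2,-1,0,0,0,0,0,-0.4,-1,0,0,0,0,0,-0.6,-1,0,0,0,0,0,-0.8,-1,0,0,0,0,0,-0.96]
}}

```text
time_s: 5.97
position: [0.5005, -0.226, 0.1758]
ee_rot: [0.408, 0.913, -0.0, 0.0]
force: [-3.1, -0.3, 8.4]
gripper_width: 0.0172
gripper_force: 54.5
```

{"fn": "servo_tool", "kwargs": {
  "rows": [-1,0,0,0,0,0,-0.07,-1,0,0,0,0,0,-0.12,-1,0,0,0,0,0,-0.14,-1,0,0,0,0,0,-0.14]
}}

```text
time_s: 6.3
position: [0.5005, -0.226, 0.1758]
ee_rot: [0.378, 0.926, -0.0, -0.0]
force: [-3.1, -1.3, 8.8]
gripper_width: 0.017
gripper_force: 54.5
```

```bash
python3 go.py 0.5008 -0.226 0.1756 0.8; python3 -c "
from h import *; print(arm.sense()['torque'])"
```

```text
t 6.3 pos [ 0.5005 -0.226   0.1758] yang 0.7962 F [-3.1 -1.3  8.8] w 0.017 gf 54.5
shift frac [-0.0004  0.0005  0.0004] turn frac [-0.0006  0.0002 -0.0075] len mm 0.4
[-0.09501924  0.55637484 -0.0155536 ]
```

{"fn": "servo_tool", "kwargs": {
  "rows": [-1,0,0,-0.006,0,0,0,-1,0,0,-0.012,0,0,0,-1,0,0,-0.017,0,0,0,-1,0,0,-0.017,0,0,0]
}}

```text
time_s: 6.63
position: [0.5006, -0.226, 0.1843]
ee_rot: [0.378, 0.926, -0.0, 0.0]
force: [-1.0, -0.9, 4.7]
gripper_width: 0.0173
gripper_force: 53.8
```

{"fn": "servo_tool", "kwargs": {
  "rows": [0.2,0,0,0,0,0,0,0.2,0,0,0,0,0,0,0.2,0,0,0,0,0,0,0.2,0,0,0,0,0,0]
}}

```text
time_s: 6.97
position: [0.5005, -0.2258, 0.1838]
ee_rot: [0.378, 0.926, 0.0, -0.0]
force: [-0.8, -0.5, -1.0]
gripper_width: 0.051
gripper_force: 0.0
```

```bash
python3 go.py 0.5 -0.226 0.183 0.795; python3 - <<'E'
from h import *
for c in ("top","scene","wrist"):
    d=arm.get_image(c); P=cloud(d); z=P[...,2]
    if c=="wrist": save(d,"w2.png")
    q=P[(np.hypot(P[...,0]-.5,P[...,1]+.226)<.04)&(z>.2)&(z<.216)&(d["image"].max(-1)<80)]
    if len(q)>50:
        w,v=np.linalg.eigh(np.cov(q[:,:2].T)); print(c,len(q),q.mean(0),np.arctan2(v[1,1],v[0,1]), w)
E
```

```text
t 6.97 pos [ 0.5005 -0.2258  0.1838] yang 0.7955 F [-0.8 -0.5 -1. ] w 0.051 gf 0.0
shift frac [ 0.0005 -0.001   0.0017] turn frac [-0.0002 -0.0007  0.001 ] len mm 1.0
scene 119 [ 0.51384869 -0.22944045  0.2093246 ] 1.2709615434370982 [0.00020603 0.00031889]
wrist 7956 [ 0.49654664 -0.2229206   0.21081641] 2.341638601187928 [0.00024284 0.00028912]
```

View pics/w2.png

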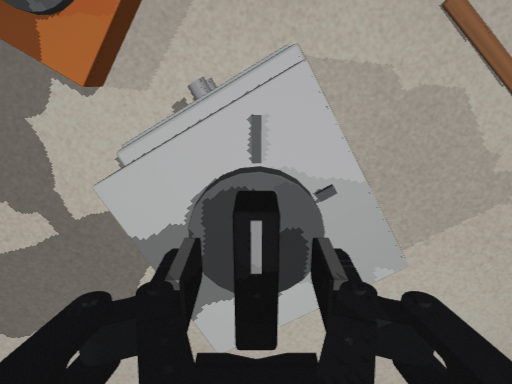

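Wrist view: the bar's metal line (255,245) now points at the long mark (255,138), and the knob is up, so it is open. Next I regrip and lift.

{"fn": "servo_tool", "kwargs": {
  "rows": [-1,0,0,0,0,0,0,-1,0,0,0,0,0,0,-1,0,0,0,0,0,0,-1,0,0,0,0,0,0,-1,0,0,0,0,0,0],
  "newtons": 60
}}

```text
time_s: 7.53
position: [0.5006, -0.2259, 0.1842]
ee_rot: [0.378, 0.926, -0.0, 0.0]
force: [-1.5, -1.0, 3.2]
gripper_width: 0.0173
gripper_force: 59.9
```

{"fn": "servo_tool", "kwargs": {
  "rows": [-1,0,0,-0.008,0,0,0,-1,0,0,-0.018,0,0,0,-1,0,0,-0.028,0,0,0,-1,0,0,-0.04,0,0,0,-1,0,0,-0.04,0,0,0]
}}

```text
time_s: 7.95
position: [0.5012, -0.2261, 0.2054]
ee_rot: [0.378, 0.926, -0.0, 0.001]
force: [0.7, -0.0, -3.6]
gripper_width: 0.017
gripper_force: 59.0
```

{"fn": "servo_tool", "kwargs": {
  "rows": [-1,0,0,-0.02,0,0,0,-1,0,0,-0.05,0,0,0,-1,0,0,-0.08,0,0,0,-1,0,0,-0.1,0,0,0,-1,0,0,-0.1,0,0,0]
}}

```text
time_s: 8.37
position: [0.5015, -0.2263, 0.2564]
ee_rot: [0.378, 0.926, -0.0, 0.002]
force: [0.6, 0.4, -4.7]
gripper_width: 0.017
gripper_force: 59.1
```

```bash
python3 go.py 0.549 0.222 0.25 0.795; python3 - <<'E'
from h import *
d=arm.get_image("scene"); save(d,"s2.png"); P=cloud(d)
for r in arm.masks_of("scene","lid")[:3]: print(r["score"],r["position"],np.median(P[r["pixels"]],0))
E
```

```text
t 8.37 pos [ 0.5015 -0.2263  0.2564] yang 0.7956 F [ 0.6  0.4 -4.7] w 0.017 gf 59.1
shift frac [0.5598 0.707  0.0115] turn frac [0.0017 0.0068 0.0011] len mm 450.9
0.92 [142.2, 178.4] [ 0.52446811 -0.20636215  0.22936306]
0.71 [123.0, 220.0] [ 0.27848984 -0.2058515   0.04106526]
```

View pics/s2.png

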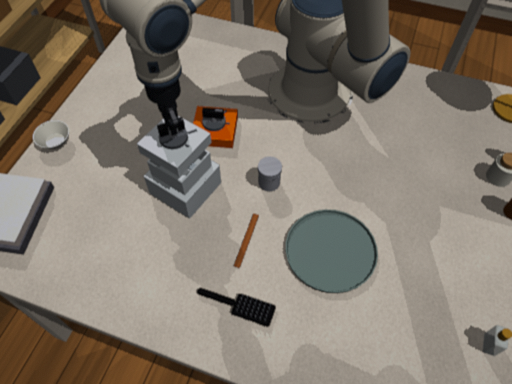

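The lid is up and clear of the organizer at about (150,178). I'm carrying it to the tray at about 30 mm per row.

{"fn": "servo_tool", "kwargs": {
  "rows": [-1,0.02,0.025,0,0,0,0,-1,0.055,0.07,0,0,0,0,-1,0.095,0.12,0,0,0,0,-1,0.135,0.17,0,0,0,0,-1,0.175,0.22,0,0,0,0]
}}

```text
time_s: 8.88
position: [0.5145, -0.0846, 0.2531]
ee_rot: [0.378, 0.926, -0.0, -0.001]
force: [1.6, 0.1, -4.1]
gripper_width: 0.0172
gripper_force: 59.2
```

{"fn": "servo_tool", "kwargs": {
  "rows": [-1,0.04,0.05,0,0,0,0,-1,0.08,0.1,0,0,0,0,-1,0.12,0.15,0,0,0,0,-1,0.16,0.2,0,0,0,0,-1,0.195,0.245,0,0,0,0]
}}

```text
time_s: 9.3
position: [0.5305, 0.0716, 0.2531]
ee_rot: [0.378, 0.926, -0.0, -0.001]
force: [0.5, -0.9, -4.3]
gripper_width: 0.0168
gripper_force: 59.2
```

```bash
python3 go.py 0.549 0.222 0.24 0.795
```

```text
t 9.3 pos [0.5305 0.0716 0.2531] yang 0.7958 F [ 0.5 -0.9 -4.3] w 0.0168 gf 59.2
shift frac [0.184  0.2408 0.0261] turn frac [-0.0022 -0.0027  0.0017] len mm 152.1
```

{"fn": "servo_tool", "kwargs": {
  "rows": [-1,0.035,0.045,0,0,0,0,-1,0.075,0.1,0,0,0,0,-1,0.115,0.15,0,0,0,0,-1,0.15,0.2,0,0,0,0,-1,0.175,0.228,0,0,0,0]
}}

```text
time_s: 9.72
position: [0.5483, 0.2151, 0.2529]
ee_rot: [0.377, 0.926, -0.0, -0.001]
force: [-0.6, 0.2, -4.9]
gripper_width: 0.0169
gripper_force: 59.4
```

{"fn": "servo_tool", "kwargs": {
  "rows": [-1,0,0,0,0,0,0,-1,0,0,0,0,0,0,-1,0,0,0,0,0,0]
}}

```text
time_s: 9.97
position: [0.5481, 0.2119, 0.2532]
ee_rot: [0.378, 0.926, -0.001, -0.001]
force: [-0.1, -0.5, -2.8]
gripper_width: 0.017
gripper_force: 59.5
```

```bash
python3 - <<'E'
from h import *
for c in ("scene","wrist","top"):
    d=arm.get_image(c); P=cloud(d); z=P[...,2]
    q=P[(np.hypot(P[...,0]-.55,P[...,1]-.222)<.14)&(z>.15)&(z<.24)]
    print(c,len(q))
    if c=="scene": save(d,"s3.png")
    # lid deck plane fit
    k=q[(q[:,2]>.2)&(q[:,2]<.24)] 
    for _ in range(6):
        A=np.c_[k[:,:2]-[.549,.222],np.ones(len(k))]; s,*_r=np.linalg.lstsq(A,k[:,2],rcond=None); e=abs(A@s-k[:,2]); k=k[e<max(np.median(e)*2,.001)]
    print("tilt",s,len(k),cv2.minAreaRect((k[:,:2]*1000).astype(np.float32)))
E
python3 go.py 0.549 0.222 0.08 0.795
```

```text
scene 2602
tilt [-0.00442323  0.00106687  0.22624497] 1102 ((548.5452270507812, 211.43148803710938), (129.7843017578125, 130.68406677246094), 75.16377258300781)
wrist 36810
tilt [-8.61900851e-04 -9.32860355e-05  2.25389356e-01] 25970 ((547.5696411132812, 211.55496215820312), (129.9168243408203, 130.09461975097656), 75.37203979492188)
top 1355
tilt [0.0024954  0.00032852 0.2255833 ] 591 ((550.6051635742188, 209.3284454345703), (130.3839874267578, 129.69606018066406), 75.41192626953125)
t 10.12 pos [0.5484 0.2114 0.2539] yang 0.7945 F [-0.4 -0.1 -4.1] w 0.0169 gf 59.5
shift frac [0.0139 0.0161 0.3477] turn frac [-0.0011 -0.0003 -0.0011] len mm 174.2
```

{"fn": "servo_tool", "kwargs": {
  "rows": [-1,0.007,0.008,0.03,0,0,0,-1,0.014,0.016,0.07,0,0,0,-1,0.014,0.016,0.12,0,0,0,-1,0.014,0.016,0.17,0,0,0,-1,0.014,0.016,0.21,0,0,0]
}}

```text
time_s: 10.53
position: [0.5488, 0.2221, 0.1476]
ee_rot: [0.378, 0.926, -0.0, -0.0]
force: [0.4, 0.6, -4.6]
gripper_width: 0.0171
gripper_force: 59.5
```

{"fn": "servo_tool", "kwargs": {
  "rows": [-1,0,0,0.03,0,0,0,-1,0,0,0.06,0,0,0,-1,0,0,0.085,0,0,0,-1,0,0,0.1,0,0,0,-1,0,0,0.11,0,0,0]
}}

```text
time_s: 10.95
position: [0.549, 0.2223, 0.0933]
ee_rot: [0.378, 0.926, -0.0, -0.0]
force: [-0.2, 0.0, -4.4]
gripper_width: 0.0171
gripper_force: 59.4
```

{"fn": "servo_tool", "kwargs": {
  "rows": [-1,0,0,0.01,0,0,0,-1,0,0,0.02,0,0,0,-1,0,0,0.024,0,0,0,-1,0,0,0.024,0,0,0,-1,0,0,0.024,0,0,0]
}}

```text
time_s: 11.37
position: [0.5493, 0.223, 0.0823]
ee_rot: [0.378, 0.926, 0.0, 0.0]
force: [-0.2, -0.5, -4.6]
gripper_width: 0.0172
gripper_force: 59.4
```

```bash
python3 go.py 0.549 0.222 0.072 0.795;  python3 - <<'E'
from h import *
for c in ("scene","wrist"):
    d=arm.get_image(c); P=cloud(d); z=P[...,2]
    if c=="scene": cv2.imwrite("pics/s4.png",cv2.resize(d["image"][180:310,260:410],None,fx=4,fy=4)[...,::-1])
    k=P[(np.hypot(P[...,0]-.55,P[...,1]-.222)<.11)&(z>.03)&(z<.065)]
    for _ in range(6):
        A=np.c_[k[:,:2]-[.549,.222],np.ones(len(k))]; s,*_r=np.linalg.lstsq(A,k[:,2],rcond=None); e=abs(A@s-k[:,2]); k=k[e<max(np.median(e)*2,.001)]
    print(c,s,len(k),cv2.minAreaRect((k[:,:2]*1000).astype(np.float32)))
E
```

```text
t 11.37 pos [0.5493 0.223  0.0823] yang 0.7955 F [-0.2 -0.5 -4.6] w 0.0172 gf 59.4
shift frac [-0.001  -0.0018  0.0207] turn frac [0.0006 0.0004 0.0011] len mm 10.4
scene [-0.01101295  0.00339722  0.05521475] 716 ((549.4185180664062, 222.4021759033203), (129.9822540283203, 130.83096313476562), 75.38136291503906)
wrist [0.00133889 0.00041228 0.05440856] 25916 ((548.7208862304688, 223.06809997558594), (129.80157470703125, 130.01966857910156), 75.42514038085938)
```

View pics/s4.png

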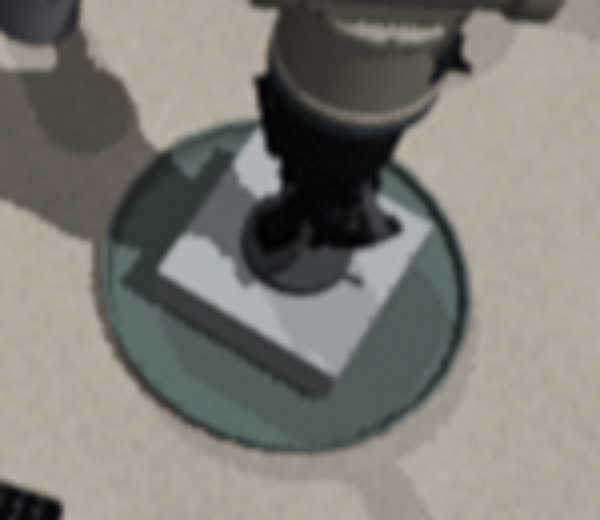

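The lid is centred over the tray, well inside the rim, level and about 10 mm above the floor. I'm creeping down.

{"fn": "servo_tool", "kwargs": {
  "rows": [-1,0,0,0.005,0,0,0,-1,0,0,0.01,0,0,0,-1,0,0,0.014,0,0,0,-1,0,0,0.017,0,0,0,-1,0,0,0.017,0,0,0]
}}

```text
time_s: 11.88
position: [0.5489, 0.2229, 0.0731]
ee_rot: [0.378, 0.926, -0.0, -0.0]
force: [0.2, -1.1, -4.3]
gripper_width: 0.0169
gripper_force: 59.5
```

{"fn": "servo_tool", "kwargs": {
  "rows": [-1,0,0,0.001,0,0,0,-1,0,0,0.002,0,0,0,-1,0,0,0.002,0,0,0]
}}

```text
time_s: 12.13
position: [0.5491, 0.223, 0.0725]
ee_rot: [0.378, 0.926, 0.0, 0.0]
force: [-0.1, -0.6, -4.8]
gripper_width: 0.0169
gripper_force: 59.5
```

{"fn": "servo_tool", "kwargs": {
  "rows": [-1,0,0,0.001,0,0,0,-1,0,0,0.002,0,0,0,-1,0,0,0.002,0,0,0]
}}

```text
time_s: 12.38
position: [0.5492, 0.223, 0.0719]
ee_rot: [0.378, 0.926, 0.0, 0.0]
force: [-1.9, 0.0, 4.0]
gripper_width: 0.0172
gripper_force: 60.8
```

Contact: the force changed from -4.8 to +4 N. Releasing.

{"fn": "servo_tool", "kwargs": {
  "rows": [0.2,0,0,0,0,0,0,0.2,0,0,0,0,0,0,0.2,0,0,0,0,0,0,0.2,0,0,0,0,0,0,0.2,0,0,0,0,0,0]
}}

```text
time_s: 12.8
position: [0.5492, 0.223, 0.0716]
ee_rot: [0.378, 0.926, 0.0, 0.0]
force: [-0.2, -0.3, 0.0]
gripper_width: 0.0508
gripper_force: 0.0
```

{"fn": "servo_tool", "kwargs": {
  "rows": [0.2,0,0,-0.03,0,0,0,0.2,0,0,-0.09,0,0,0,0.2,0,0,-0.15,0,0,0,0.2,0,0,-0.22,0,0,0,0.2,0,0,-0.28,0,0,0]
}}

```text
time_s: 13.22
position: [0.5491, 0.223, 0.2136]
ee_rot: [0.378, 0.926, 0.0, 0.0]
force: [0.3, 0.2, 0.1]
gripper_width: 0.0513
gripper_force: 0.0
```

{"fn": "servo_tool", "kwargs": {
  "rows": [0.2,0,0,-0.05,0,0,0,0.2,0,0,-0.1,0,0,0,0.2,0,0,-0.1,0,0,0,0.2,0,0,-0.1,0,0,0]
}}

```text
time_s: 13.55
position: [0.5497, 0.2231, 0.2628]
ee_rot: [0.378, 0.926, 0.001, 0.001]
force: [0.1, 0.5, -0.8]
gripper_width: 0.0512
gripper_force: 0.0
```

```bash
python3 go.py 0.549 0.222 0.25 0.795;  python3 - <<'E'
from h import *
d=arm.get_image("wrist"); save(d,"w5.png"); P=cloud(d); z=P[...,2]; n=np.hypot(P[...,0]-.55,P[...,1]-.222)
k=P[(n<.12)&(z>.03)&(z<.055)]
for _ in range(6):
    A=np.c_[k[:,:2]-[.549,.222],np.ones(len(k))]; s,*_r=np.linalg.lstsq(A,k[:,2],rcond=None); e=abs(A@s-k[:,2]); k=k[e<max(np.median(e)*2,.001)]
print(s,len(k),cv2.minAreaRect((k[:,:2]*1000).astype(np.float32)))
q=P[(n<.05)&(z>.09)&(z<.11)]; w,v=np.linalg.eigh(np.cov(q[:,:2].T)); print("knob",len(q),q.mean(0),np.median(q[:,2]),np.degrees(np.arctan2(v[1,1],v[0,1])))
E
```

```text
t 13.55 pos [0.5497 0.2231 0.2628] yang 0.7955 F [ 0.1  0.5 -0.8] w 0.0512 gf 0.0
shift frac [-0.0006 -0.0026  0.0256] turn frac [0.0047 0.0027 0.0011] len mm 12.9
[0.00010601 0.00065089 0.04425347] 7832 ((548.8031616210938, 223.31338500976562), (129.723876953125, 129.9034423828125), 75.39512634277344)
knob 1267 [0.54721233 0.2247055  0.10009211] 0.10018889652871737 135.55418026566733
```

View pics/w5.png

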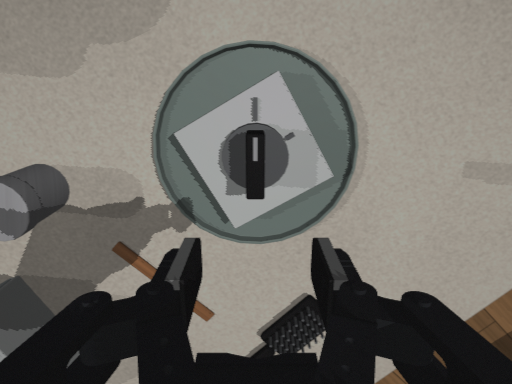

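Wrist view: the lid lies flat and centred in the tray (255,150), with the line pointing at the long mark (254,105). Deck height is 44 mm and knob top 100 mm, both as expected. The nail file, tin and hairbrush are untouched.

```bash
python3 -c "
from workcell import arm; print(arm.hand_in())"
```

```text
the job is handed in; nothing more can be done
None
```

The job is handed in: the knob is unlocked and up in the open position, and the lid lies flat and right way up, centred inside the tray rim and released, with the hairbrush, tin and nail file not touched, at about 14 s of the 48 s allowed.

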